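Return calibration fittings to the storage tray in reverse order

ROBOT

A 6-joint arm with a two-finger parallel gripper is mounted at the origin on the work surface. World frame = base frame: x ahead of the robot, y to its left, z up, the work surface at z = 0. Lengths are in m, angles in rad, forces in N, time in s.
With the tool pointing down it reaches from about 0.35 to 0.925 m from the base axis. Payload 6.4 kg.
Tool frame: the origin (TCP) lies at the very end of the fingers, on their centre line; the grasp point (between the pads) lies 19 mm behind it; z points along the fingers, y is the line along which they close (so a half turn about z gives the same grasp; the last joint's range is limited). The gripper opens to 85 mm and grips with 20 to 120 N. Pads are 22 mm wide; open, the fingers measure 114 mm over their backs; the gripper's body (76 mm by 85 mm) begins 54 mm behind the grasp point. The pads swing forward as they close: fully open they stand 13 mm farther back than shut.
Start: joints at [0.96, 0.245, 1.558, -0, 1.339, -0.174], TCP at [0.275, 0.589, 0.231] pointing down, gripper open.
Joint ranges: [-3.13, 3.13], [-1.02, 2.26], [0.13, 2.54], [-0.95, 4.09], [0.21, 2.88], [-2.74, 2.74]. Speed limits (rad/s): [2.57, 2.57, 3.14, 3.14, 3.14, 3.14].

INTERFACE

Orientations are given as a unit quaternion [x, y, z, w].
In Python, from station import manip, eyes, close_job gives the robot as it stands. The module is installed in compiled form; this text tells all that it offers.
- The arm moves only by the tool servo_tool, never from a script. Its argument "targets" is text: rows parted by semicolons, each of 7 numbers parted by spaces: the turn, a rotation vector about the world's x, y, z in rad, then the shift along the world's x, y, z in mm, then the finger opening in mm, from 0 to 85.4. A call has 1 to 12 rows; each row is the pose to reach, as a shift and turn from the pose commanded when the call began; what a row does not reach only later rows make up. A row lasts 1/12 s, in which the tool goes at most 41.7 mm and 7.16 degrees, less where a joint would pass 70% of its speed; a pose out of reach is approached as far as the arm can. A call with a gripper value outside its range is refused whole. The fingers move at their own pace and stop on an object; "force" is the grip in N (left out, the last holds). Time passes only in rows, so rows that repeat a pose let the fingers close. It gives the time, the measured TCP pose, the force, the opening and the grip force at its end, in the units of the state.
- manip.get_state(): the state, without advancing time (a new reading comes with each control period).
- eyes.snapshot(name): name is "side" or "top" or "wrist"; returns a dict with "img" (480x640x3 uint8, red, green, blue), "intrinsics" (3x3 intrinsics, pixels), "position" and "attitude" of the camera in the world; the wrist camera has in their place "T_tool_cam" (4x4, takes a point from camera to tool coordinates, whose origin is the TCP and whose axes are the flange's). Camera axes: x right, y down, z forward; pixel columns grow to the right and rows downward; lengths in m; the calibration is good to about 2 mm. A picture is of the moment at which its call begins: read the wrist's pose just before it. There is no depth.
- close_job(): hands the job in; it is judged then, once.
The state is a dict: "t": time; "joint_positions": joint angles; "qd": joint speeds; "joint_efforts": joint torques, N m; "eef_pos": TCP position; "ee_rot": TCP orientation; "force": force on the tool from outside, world axes, zero at the start; "moment": the same for the moment, N m; "gripper_width": finger opening in m; "grip_force": force on a finger pad.
Only numpy, scipy, OpenCV 4.12 (cv2) and the standard library are available. Lean on these libraries where they do the work, as an engineer would, in place of code of your own. Each camera call takes 0.05 s, during which the arm holds its last target. There are 200 camera calls.

TASK

Move the four loose steel pressure fittings from the cups on the grey plate into the empty wooden tray, one to a cell and in reverse order: the fitting at the left end of the plate goes into the right end cell of the tray, the next one into the second cell from the right, and so on (left and right as the robot sees them). Lower each until its flange stands upright and flat on the cell's floor before letting go, never letting one fall, and leave the spanner and the oil bottle where they are.

Things in the scene. Friction and masses are not known exactly. Their poses are not given: they have to be found in the camera images.
- barb: Hose nozzle: tall slim round steel fitting, 86 mm high, a tube 21 mm across (ribs to 25 mm) from 31 mm height to its top, 26 mm across below; about 200 g; any yaw looks alike. Foot: round flange 40 mm across, 5 mm thick, tapering to 28 mm at 10 mm height. Origin: centre of the underside, z up. Loose, upright in its cup, turned up to 20 degrees to the plate.
- hexfit: Hexagon adapter: steel hexagon 32 mm across flats from 10 to 40 mm height, with an 18 mm wide threaded brass nipple on top up to 58 mm; about 250 g. A pair of flats faces its own +x and -x. Foot: round flange 40 mm across, 5 mm thick, tapering to 28 mm at 10 mm height. Origin: centre of the underside, z up. Loose, upright in its cup, turned up to 20 degrees to the plate.
- tee: Tee: upright steel tube 24 mm across with a level steel tube on top, 24 mm across and 60 mm long, lying along its own y, its axis 50 mm above the underside, top at 62 mm; about 260 g. Foot: round flange 40 mm across, 5 mm thick, tapering to 28 mm at 10 mm height. Origin: centre of the underside, z up. Loose, upright in its cup, turned up to 20 degrees to the plate.
- block: Square valve block: 36 x 36 mm steel block from 10 to 50 mm height with a black bore in its flat top; about 350 g. Its faces look along its own x and y. Foot: round flange 40 mm across, 5 mm thick, tapering to 28 mm at 10 mm height. Origin: centre of the underside, z up. Loose, upright in its cup, turned up to 20 degrees to the plate.
- cup_barb: Open square dark steel cup fixed on the grey plate, 62 x 62 mm outside, 54 mm inside, walls 14 mm high, floor 4 mm thick; one of four alike, the one in which the hose nozzle stands at the start. Origin: centre of its underside, which lies on the plate's top; axes those of the plate.
- cup_hexfit: Open square dark steel cup fixed on the grey plate, 62 x 62 mm outside, 54 mm inside, walls 14 mm high, floor 4 mm thick; one of four alike, the one in which the hexagon adapter stands at the start. Origin: centre of its underside, which lies on the plate's top; axes those of the plate.
- cup_tee: Open square dark steel cup fixed on the grey plate, 62 x 62 mm outside, 54 mm inside, walls 14 mm high, floor 4 mm thick; one of four alike, the one in which the tee stands at the start. Origin: centre of its underside, which lies on the plate's top; axes those of the plate.
- cup_block: Open square dark steel cup fixed on the grey plate, 62 x 62 mm outside, 54 mm inside, walls 14 mm high, floor 4 mm thick; one of four alike, the one in which the valve block stands at the start. Origin: centre of its underside, which lies on the plate's top; axes those of the plate.
- plate: Fixed grey plate, 84 mm (x) by 312 mm (y) by 8 mm, that carries the four cups in a row along its y, at y = -112.5, -37.5, +37.5 and +112.5 mm. Origin: centre of the underside. Its +y end is the left end as the robot sees it. It may be nearer to or farther from the robot than the tray.
- tray: Fixed open tray of light wood, 80 mm (x) by 305 mm (y) by 22 mm high, floor and walls 5 mm thick, empty at the start; three cross walls as high as the rim make four cells in a row, each 70 x 70 mm inside, centred at y = -112.5, -37.5, +37.5 and +112.5 mm. Origin: centre of the underside; cell floor at z = 5 mm. The +y end is the robot's left.
- spanner: Bystander: open spanner lying on the table to the right. Origin: on its underside.
- oil: Bystander: small bottle 48 mm across, 100 mm high, standing to the left. Origin: centre of the underside.
Mind the look-alikes: they are no part of the job. Leave any green or purple look-alike of the tee alone.

How it is judged:
By the outcome, as a careful person would: the job done as asked, in the order asked, and still so for the second after the job is handed in, with the robot touching nothing.
It also fails if it takes over 96 s, if anything falls off the work surface, if the arm or the gripper's body presses on something with over 40 N, if the wrist force passes 120 N, or if a joint passes its speed limit or range.

## Working session

There is one attempt and no reset: what is moved stays moved. The work goes in short steps, Python scripts to look and compute and a tool call to move; the robot and the scene stay as the last step left them, time stands still between calls to the robot, and variables do not carry over. Pictures are saved under pics/ and viewed, at most 14 in all, crops included, and the job is handed in when it is done.

Besides the shell and the picture viewer there is one more tool, called after "Emit:" as a command line: name --argument value ..., lists and objects as JSON in quotes. servo_tool: Moves the arm, as the interface text tells. Its arguments: {"type":"object","properties":{"targets":{"type":"string"},"force":{"type":"number"}},"required":["targets"]}

```bash
mkdir -p pics; python3 - <<'E'
from station import manip, eyes
import cv2, pickle
s=manip.get_state(); print({k:s[k] for k in ('t','eef_pos','ee_rot','gripper_width','force')})
d={}
for n in ('top','side'):
    r=eyes.snapshot(n); d[n]=r; cv2.imwrite(f'pics/{n}0.png',r['img'][:,:,::-1])
    print(n,r['intrinsics'],r['position'],r['attitude'])
pickle.dump(d,open('s0.pkl','wb'))
E
```

```text
{'t': 0.0, 'eef_pos': array([0.27464393, 0.58851426, 0.23018376]), 'ee_rot': array([ 2.16658559e-01,  9.76246973e-01, -8.85293671e-04, -3.63308749e-04]), 'gripper_width': 0.08553939915766717, 'force': array([-0.79370211,  0.47267415,  0.362334  ])}
top [[569.58993569   0.         315.31092539]
 [  0.         569.58993569 240.19847564]
 [  0.           0.           1.        ]] [ 0.38496539 -0.03139606  1.48817436] [-0.6975202   0.71136077 -0.05632574  0.06525975]
side [[572.99579212   0.         310.80365446]
 [  0.         572.99579212 241.4563419 ]
 [  0.           0.           1.        ]] [0.43678862 0.80610379 0.95584785] [-0.10581032  0.92726592 -0.35675999  0.04128432]
```

View pics/top0.png

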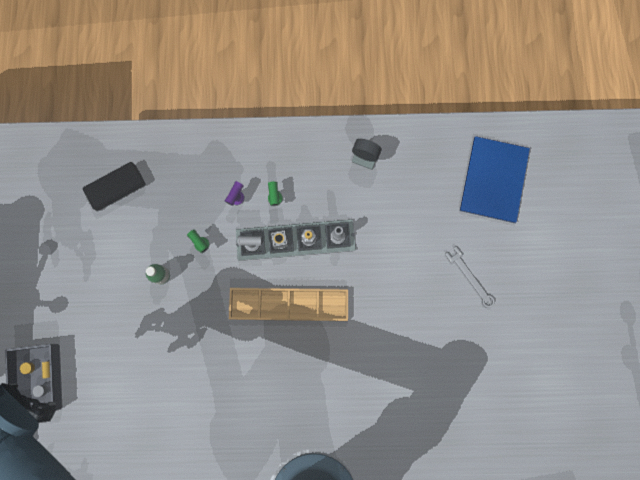

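View pics/side0.png

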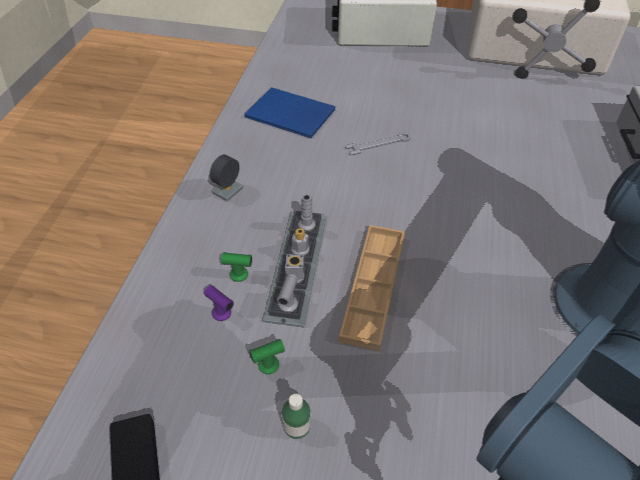

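The top view shows the plate at about (237–356, 222–258). On it, left to right, are the tee (250,240), block (279,238), hexfit (308,236) and barb (338,233). The tray is at (229–349, 288–321). Look-alikes are the green tees at (197,240) and (274,193) and the purple one at (234,193). The real tee is the steel one standing in a cup.

```bash
cat > h.py <<'E'
import numpy as np, cv2
from scipy.spatial.transform import Rotation as R
from station import manip, eyes
def campose(r,s=None):
    if 'T_tool_cam' in r:
        T=np.eye(4); T[:3,:3]=R.from_quat(s['ee_rot']).as_matrix(); T[:3,3]=s['eef_pos']
        T=T@np.array(r['T_tool_cam']); return T[:3,:3],T[:3,3]
    return R.from_quat(r['attitude']).as_matrix(),np.array(r['position'])
def ray(r,uv,z,s=None):
    Rm,p=campose(r,s); uv=np.atleast_2d(uv).astype(float)
    d=np.c_[uv,np.ones(len(uv))]@np.linalg.inv(r['intrinsics']).T@Rm.T
    return p+d*((z-p[2])/d[:,2:])
def proj(r,P,s=None):
    Rm,p=campose(r,s); c=(np.atleast_2d(P)-p)@Rm; c=c@np.array(r['intrinsics']).T
    return c[:,:2]/c[:,2:]
E
python3 - <<'E'
from h import *; import pickle
d=pickle.load(open('s0.pkl','rb')); r=d['top']
print(ray(r,[[231,290],[348,289],[349,320],[231,320]],.022))
print(ray(r,[[237,229],[355,220],[356,250],[238,258]],.02))
print(ray(r,[[250,240],[279,238],[308,236],[338,233]],.06))
c=cv2.resize(r['img'][205:335,215:375],(800,650),interpolation=cv2.INTER_CUBIC)[:600]
cv2.imwrite('pics/c0.png',c[:,:,::-1])
hsv=cv2.cvtColor(r['img'],cv2.COLOR_RGB2HSV)
for z,m in ((.022,cv2.inRange(hsv,(8,60,60),(25,255,255))),):
    m[:270]=0;m[340:]=0;m[:,:215]=0;m[:,370:]=0
    b=cv2.minAreaRect(np.argwhere(m)[:,::-1].astype(np.float32)); print(b); print(ray(r,cv2.boxPoints(b),z))
s=manip.get_state(); w=eyes.snapshot('wrist'); print(w['T_tool_cam'],w['intrinsics'])
E
```

```text
[[ 0.51428364  0.20466923  0.022     ]
 [ 0.51093552 -0.09690365  0.022     ]
 [ 0.43189711 -0.09721927  0.022     ]
 [ 0.43758891  0.20413438  0.022     ]]
[[ 0.67464284  0.19029423  0.02      ]
 [ 0.69216988 -0.12051023  0.02      ]
 [ 0.61230467 -0.12069157  0.02      ]
 [ 0.5975498   0.18728404  0.02      ]]
[[ 0.6374743   0.15089969  0.06      ]
 [ 0.64110298  0.07686284  0.06      ]
 [ 0.64473074  0.00284487  0.06      ]
 [ 0.65089556 -0.07376646  0.06      ]]
((288.08392333984375, 303.7916564941406), (118.25947570800781, 31.82141876220703), 0.7742201685905457)
[[ 0.44048116  0.2099329   0.022     ]
 [ 0.52190691  0.20944391  0.022     ]
 [ 0.51178422 -0.09544437  0.022     ]
 [ 0.43073172 -0.09207393  0.022     ]]
[[-2.41134255e-04 -9.54375682e-01 -2.98608440e-01  7.70158106e-02]
 [ 9.99999969e-01 -2.11111414e-04 -1.32798149e-04 -4.86909423e-04]
 [ 6.36996745e-05 -2.98608463e-01  9.54375703e-01 -1.43012311e-01]
 [ 0.00000000e+00  0.00000000e+00  0.00000000e+00  1.00000000e+00]] [[385.15698746   0.         327.58805321]
 [  0.         385.15698746 247.68200794]
 [  0.           0.           1.        ]]
```

View pics/c0.png

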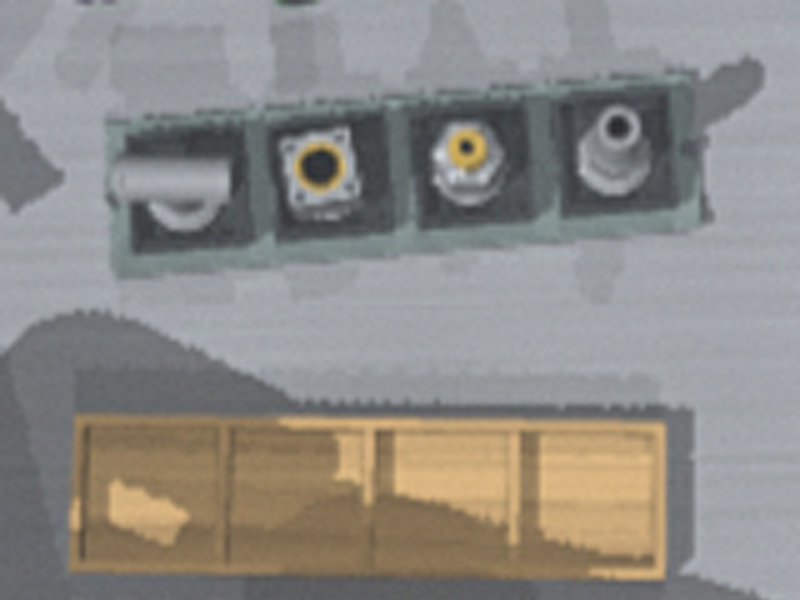

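The crop confirms it: steel tee, block, hexfit and barb, left to right, each in a cup. The tray is empty. I'll move the wrist camera over them to measure finely.

Emit:
servo_tool --targets "0 0 -0.6 140 -255 0 85;0 0 -0.6 140 -255 0 85;0 0 -0.6 140 -255 0 85;0 0 -0.6 140 -255 0 85;0 0 -0.6 140 -255 0 85;0 0 -0.6 140 -255 0 85;0 0 -0.6 140 -255 0 85;0 0 -0.6 140 -255 0 85;0 0 -0.6 140 -255 0 85" --force 40

```text
t: 0.9
eef_pos: [0.4158, 0.3323, 0.2311]
ee_rot: [0.497, 0.868, -0.0, -0.0]
force: [0.1, 0.5, -1.0]
gripper_width: 0.0849
grip_force: 0.0
```

Emit:
servo_tool --targets "0 0 -0.534 145 -255 0 85;0 0 -0.534 145 -255 0 85;0 0 -0.534 145 -255 0 85;0 0 -0.534 145 -255 0 85;0 0 -0.534 145 -255 0 85;0 0 -0.534 145 -255 0 85;0 0 -0.534 145 -255 0 85;0 0 -0.534 145 -255 0 85;0 0 -0.534 145 -255 0 85;0 0 -0.534 145 -255 0 85;0 0 -0.534 145 -255 0 85"

```text
t: 1.82
eef_pos: [0.5593, 0.0807, 0.231]
ee_rot: [0.706, 0.708, -0.0, -0.0]
force: [-0.2, 0.7, -0.7]
gripper_width: 0.0851
grip_force: 0.0
```

```bash
python3 - <<'E'
from h import *; import pickle
s=manip.get_state(); w=eyes.snapshot('wrist'); pickle.dump((s,w),open('w1.pkl','wb'))
print(s['t'],s['eef_pos'],s['ee_rot'],s['joint_positions'],s['force'])
cv2.imwrite('pics/w1.png',w['img'][:,:,::-1])
E
```

```text
1.8167 [0.55933129 0.08072886 0.2310007 ] [ 7.06253720e-01  7.07958695e-01 -1.13087815e-04 -3.96265281e-04] [-5.74126539e-02  4.83420715e-02  1.77759001e+00  3.69476160e-04
  1.31640314e+00 -5.99169681e-02] [-0.1799251   0.70104386 -0.72384158]
```

View pics/w1.png

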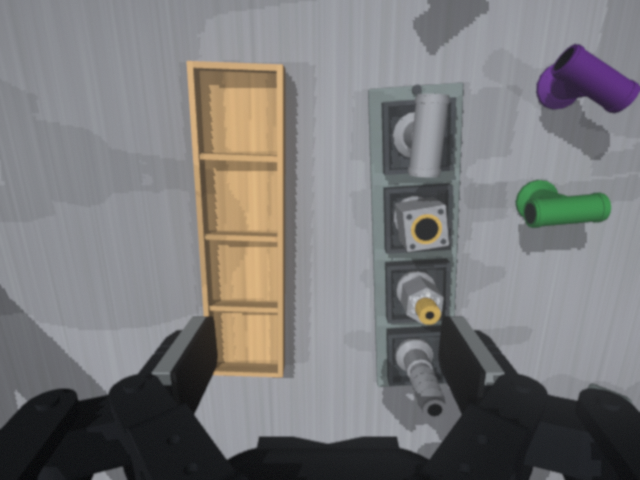

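The wrist view is clear: tee (430,135), block top (427,229), hexfit nipple (430,316), barb top (434,408), and the whole tray (190–285, 62–376). I'll enlarge the fittings.

```bash
python3 - <<'E'
import pickle,cv2,numpy as np
s,w=pickle.load(open('w1.pkl','rb')); im=w['img']
a=np.hstack([cv2.resize(im[y:y+150,375:475],None,fx=4,fy=4,interpolation=cv2.INTER_CUBIC) for y in (85,240)])
cv2.imwrite('pics/w1c.png',a[:,:,::-1]); print(a.shape)
E
```

```text
(600, 800, 3)
```

View pics/w1c.png

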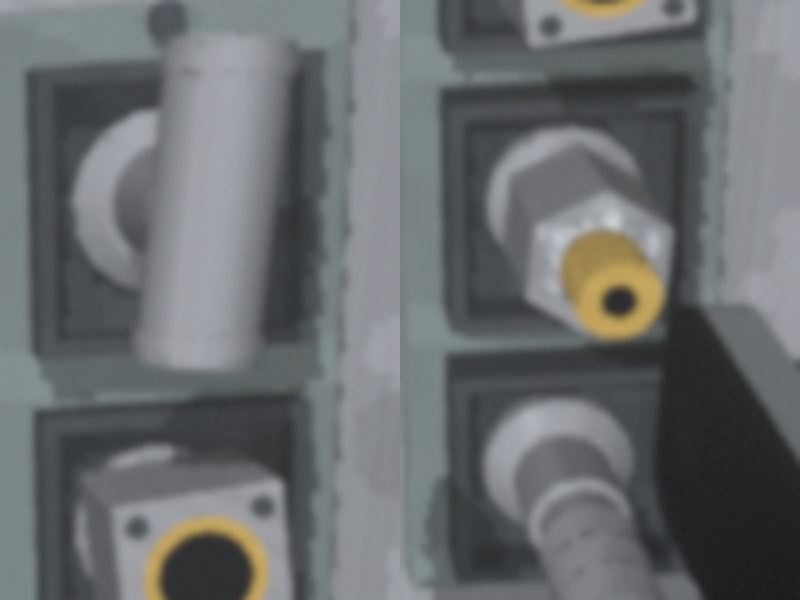

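```bash
python3 - <<'E'
from h import *; import pickle
s,w=pickle.load(open('w1.pkl','rb')); d=pickle.load(open('s0.pkl','rb'))
L=lambda x,y:(375+x/4,85+y/4); Q=lambda x,y:(375+(x-400)/4,240+y/4)
np.set_printoptions(precision=4,suppress=True)
def P(uv,z): return ray(w,uv,z,s)[:,:2]
def yaw(v): return np.degrees(np.arctan2(-v[0],v[1]))  # yaw of a +y direction
t=P([L(229,45),L(199,360)],.062); print('tee',t.mean(0),yaw(t[0]-t[1]),np.linalg.norm(t[0]-t[1]),'foot',P(L(163,201),.017))
b=P([(403.25,211.25),(445,205),(448.25,245.5),(407.5,252)],.062); print('block',b.mean(0),[yaw(b[0]-b[3]),yaw(b[1]-b[2])],np.degrees(np.arctan2(*(b[1]-b[0])[::-1])),np.linalg.norm(b[1]-b[0]),'bore',P((426.8,229),.062))
h=P([Q(535,232),Q(527,297),Q(672,238),Q(663,300)],.052); print('hex',P((429.5,315),.07),yaw(h[0]-h[1]),yaw(h[2]-h[3]),'c',h.mean(0),'foot',P(Q(565,203),.017))
print('barb foot',P((414.3,355),.017),'top',P((434,408),.098))
m=cv2.inRange(cv2.cvtColor(w['img'],cv2.COLOR_RGB2HSV),(8,60,60),(25,255,255)); m[:,:180]=0;m[:,300:]=0
n,lab,st,_=cv2.connectedComponentsWithStats(m); k=1+st[1:,4].argmax(); print(st[k])
hull=cv2.convexHull(np.argwhere(lab==k)[:,::-1].astype(np.int32)); q=cv2.approxPolyDP(hull,8,True)[:,0]; print(q)
T=P(q,.022); print('tray',T,T.mean(0))
p=P([(370,88),(463,83),(378,387)],.02); print('plate',p,yaw(p[0]-p[2]))
# top-camera checks, crop scale 5 origin (215,205)
C=lambda x,y:(215+x/5,205+y/5)
for nm,xy,z in (('block',(320,165),.062),('hex',(467,147),.07),('barb',(619,126),.098),('tee',(172,178),.074)): print('top',nm,ray(d['top'],C(*xy),z)[0,:2])
print('top tray',ray(d['top'],[C(75,416),C(665,421),C(665,578),C(70,572)],.022)[:,:2])
E
```

```text
tee [0.6367 0.15  ] -1.0874552986402752 0.05890910841198504 foot [[0.6367 0.1503]]
block [0.6406 0.0761] [np.float64(9.270451747550023), np.float64(9.774177600659112)] 8.860353434366425 0.0343433465619863 bore [[0.6413 0.0759]]
hex [[0.6477 0.0004]] -2.7357861214375823 -2.368574510145969 c [ 0.648  -0.0005] foot [[0.6478 0.0001]]
barb foot [[ 0.6509 -0.074 ]] top [[ 0.6505 -0.0741]]
[  187    61    98   316 26952]
[[282 376]
 [212 374]
 [187  61]
 [284  69]]
tray [[ 0.5101 -0.0968]
 [ 0.4355 -0.0945]
 [ 0.4412  0.2093]
 [ 0.5217  0.2034]] [0.4771 0.0553]
plate [[ 0.5943  0.189 ]
 [ 0.6732  0.1931]
 [ 0.6135 -0.112 ]] 3.6513624949727332
top block [0.6407 0.0767]
top hex [0.647  0.0015]
top barb [ 0.6508 -0.0748]
top tee [0.6335 0.1506]
top tray [[ 0.519   0.2073]
 [ 0.5104 -0.0969]
 [ 0.4304 -0.0946]
 [ 0.4392  0.2093]]
```

The two cameras agree to about 2 mm. In the wrist view, tool yaw is about 0. First the tee (steel, yaw −1°).

Emit:
servo_tool --targets "0 0 -0.021 77 69 0 60;0 0 -0.021 77 69 0 60;0 0 -0.021 77 69 0 60;0 0 -0.021 77 69 -40 60;0 0 -0.021 77 69 -80 60;0 0 -0.021 77 69 -120 60;0 0 -0.021 77 69 -160 60;0 0 -0.021 77 69 -180 60;0 0 -0.021 77 69 -189 60;0 0 -0.021 77 69 -189 60" --force 50

```text
t: 2.7
eef_pos: [0.6347, 0.1491, 0.0398]
ee_rot: [0.714, 0.7, -0.002, -0.002]
force: [0.1, 0.7, -0.1]
gripper_width: 0.0601
grip_force: 0.0
```

Emit:
servo_tool --targets "0 0 0 0 0 0 10;0 0 0 0 0 0 10;0 0 0 0 0 0 10;0 0 0 0 0 0 10;0 0 0 0 0 0 10;0 0 0 0 0 0 10"

```text
t: 3.2
eef_pos: [0.6385, 0.1482, 0.0451]
ee_rot: [0.714, 0.7, 0.001, 0.001]
force: [-2.9, 0.5, 6.5]
gripper_width: 0.0228
grip_force: 48.7
```

Emit:
servo_tool --targets "0 0 0 0 0 0 10;0 0 0 0 0 0 10"

```text
t: 3.37
eef_pos: [0.6385, 0.1482, 0.0451]
ee_rot: [0.715, 0.7, 0.001, 0.001]
force: [-2.3, 0.4, 6.5]
gripper_width: 0.0227
grip_force: 48.7
```

```bash
python3 - <<'E'
from h import *
s=manip.get_state(); w=eyes.snapshot('wrist'); v=eyes.snapshot('side')
print(s['t'],s['eef_pos'],s['ee_rot'],s['force'],s['moment'],s['gripper_width'])
p=proj(v,s['eef_pos'])[0].astype(int); print(p)
c=cv2.resize(v['img'][p[1]-60:p[1]+40,p[0]-50:p[0]+50],(560,560),interpolation=cv2.INTER_CUBIC)
cv2.imwrite('pics/s1.png',c[:,:,::-1])
E
```

```text
3.3667 [0.63849315 0.14822461 0.04509654] [0.71450565 0.69962742 0.0014313  0.00105427] [-2.28928087  0.39990702  6.48413122] [0.0928686  0.38161689 0.01362574] 0.02271969810855164
[287 292]
```

View pics/s1.png

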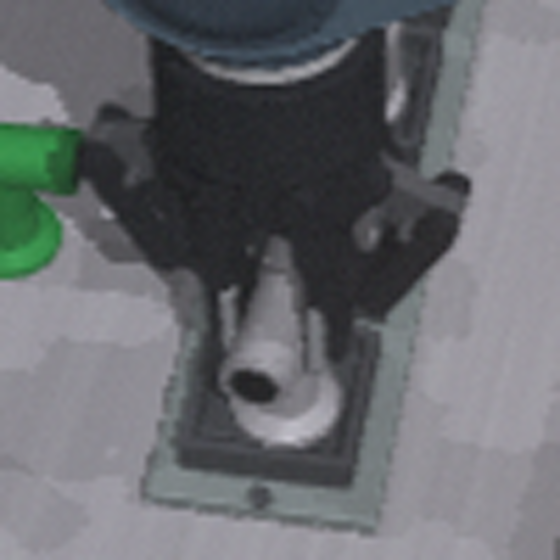

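Tee is gripped and upright between the pads. I'll lift it and carry it to the right end cell.

Emit:
servo_tool --targets "0 0 0 0 0 15 10;0 0 0 0 0 50 10;0 0 0 0 0 85 10;0 0 0 0 0 105 10;0 0 0 -20 -25 105 10;0 0 0 -42 -52 105 10;0 0 0 -64 -80 105 10;0 0 0 -86 -108 105 10;0 0 0 -108 -135 105 10;0 0 0 -130 -162 105 10;0 0 0 -150 -187 105 10;0 0 0 -165 -206 105 10"

```text
t: 4.47
eef_pos: [0.4703, -0.0595, 0.148]
ee_rot: [0.715, 0.699, -0.0, 0.0]
force: [-0.1, -0.0, -2.1]
gripper_width: 0.0226
grip_force: 49.8
```

Emit:
servo_tool --targets "0 0 0 0 0 0 10;0 0 0 0 0 -30 10;0 0 0 0 0 -60 10;0 0 0 0 0 -80 10;0 0 0 0 0 -95 10;0 0 0 0 0 -95 10;0 0 0 0 0 -95 10"

```text
t: 5.05
eef_pos: [0.4719, -0.0577, 0.0525]
ee_rot: [0.714, 0.7, -0.0, -0.0]
force: [0.5, -0.4, -2.5]
gripper_width: 0.0227
grip_force: 49.9
```

```bash
python3 - <<'E'
from h import *
s=manip.get_state(); v=eyes.snapshot('side')
print(s['t'],s['eef_pos'],s['ee_rot'],s['force'],s['moment'],s['gripper_width'])
p=proj(v,s['eef_pos'])[0].astype(int); print(p)
c=cv2.resize(v['img'][p[1]-60:p[1]+40,p[0]-50:p[0]+50],(560,560),interpolation=cv2.INTER_CUBIC)
cv2.imwrite('pics/s2.png',c[:,:,::-1])
E
```

```text
5.05 [ 0.47188399 -0.057721    0.05245848] [ 7.14428257e-01  6.99708584e-01 -1.21364814e-04 -3.85277523e-04] [ 0.5410442  -0.4290498  -2.46870923] [ 0.00100445  0.00472387 -0.0511137 ] 0.02269982731783856
[385 229]
```

View pics/s2.png

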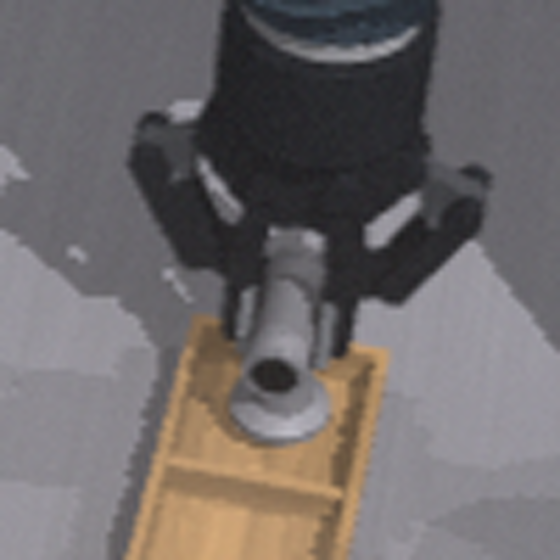

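The tee hangs level in the right end cell, about 14 mm above the floor. Now lowering to contact.

Emit:
servo_tool --targets "0 0 0 0 0 -6 10;0 0 0 0 0 -11 10;0 0 0 0 0 -13 10;0 0 0 0 0 -14 10;0 0 0 0 0 -14 10;0 0 0 0 0 -14 10"

```text
t: 5.6
eef_pos: [0.4722, -0.0581, 0.0384]
ee_rot: [0.714, 0.7, 0.0, 0.0]
force: [-0.3, -0.1, -2.4]
gripper_width: 0.0228
grip_force: 50.0
```

Emit:
servo_tool --targets "0 0 0 0 0 -1 10;0 0 0 0 0 -1 10;0 0 0 0 0 -2 10;0 0 0 0 0 -2 10;0 0 0 0 0 -2 10"

```text
t: 6.02
eef_pos: [0.4724, -0.0582, 0.0381]
ee_rot: [0.714, 0.7, -0.0, -0.0]
force: [-6.7, 1.8, 14.1]
gripper_width: 0.0226
grip_force: 51.7
```

Emit:
servo_tool --targets "0 0 0 0 0 1 10;0 0 0 0 0 1 22;0 0 0 0 0 1 26;0 0 0 0 0 1 32;0 0 0 0 0 1 45;0 0 0 0 0 1 45;0 0 0 0 0 1 45"

```text
t: 6.6
eef_pos: [0.4721, -0.058, 0.0372]
ee_rot: [0.715, 0.7, 0.0, 0.0]
force: [-0.3, -0.1, 0.1]
gripper_width: 0.0451
grip_force: 0.0
```

```bash
cat > look.py <<'E'
import sys
from h import *
s=manip.get_state(); v=eyes.snapshot('side')
print(s['t'],s['eef_pos'],s['ee_rot'],s['force'],s['moment'],s['gripper_width'])
p=proj(v,s['eef_pos'])[0].astype(int); print(p)
c=cv2.resize(v['img'][p[1]-60:p[1]+40,p[0]-50:p[0]+50],(560,560),interpolation=cv2.INTER_CUBIC)
cv2.imwrite(f'pics/{sys.argv[1]}.png',c[:,:,::-1])
E
python3 look.py s3
```

```text
6.6 [ 0.4720573  -0.05804378  0.03722537] [7.14501719e-01 6.99633681e-01 3.73141448e-05 5.92829927e-05] [-0.32589467 -0.11936794  0.07865841] [ 0.02369316 -0.02141329  0.01662097] 0.04508970692716161
[384 234]
```

View pics/s3.png

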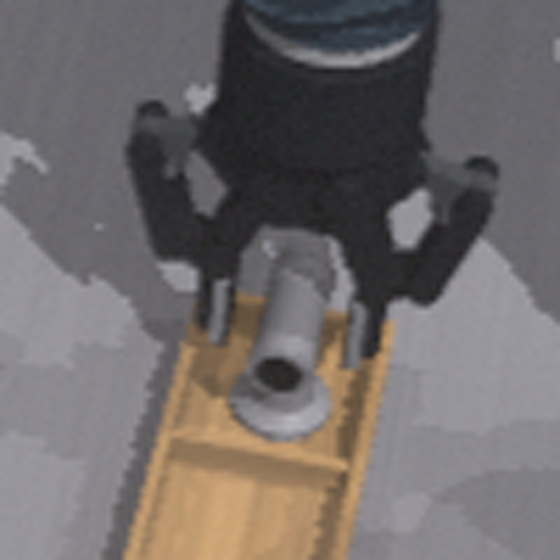

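Tee stands flat on the floor and is released. Next the block.

Emit:
servo_tool --targets "0 0 0 0 0 35 45;0 0 0 0 0 75 45;0 0 0 0 0 110 65;0 0 0.05 28 22 110 65;0 0 0.1 57 45 110 65;0 0 0.183 86 68 110 65;0 0 0.183 115 91 110 65;0 0 0.183 143 114 110 65;0 0 0.183 169 134 110 65;0 0 0.183 169 134 110 65;0 0 0.183 169 134 85 65;0 0 0.183 169 134 50 65"

```text
t: 7.65
eef_pos: [0.6444, 0.0763, 0.0905]
ee_rot: [0.647, 0.762, 0.003, 0.003]
force: [0.0, -0.8, -0.2]
gripper_width: 0.0648
grip_force: 0.0
```

Emit:
servo_tool --targets "0 0 0 0 0 -25 65;0 0 0 0 0 -45 65;0 0 0 0 0 -54 65;0 0 0 0 0 -54 65;0 0 0 0 0 -54 65;0 0 0 0 0 -54 10;0 0 0 0 0 -54 10;0 0 0 0 0 -54 10;0 0 0 0 0 -54 10;0 0 0 0 0 -54 10;0 0 0 0 0 -54 10"

```text
t: 8.57
eef_pos: [0.6425, 0.0759, 0.0355]
ee_rot: [0.648, 0.762, 0.001, 0.001]
force: [-0.8, -0.2, 7.8]
gripper_width: 0.0355
grip_force: 52.6
```

```bash
python3 look.py s4
```

```text
8.5667 [0.64245622 0.07589039 0.03552159] [0.64753915 0.76203038 0.00095219 0.00135485] [-0.82751587 -0.22292701  7.77857302] [-0.01322902  0.2698595  -0.00492282] 0.03554233177281932
[294 267]
```

View pics/s4.png

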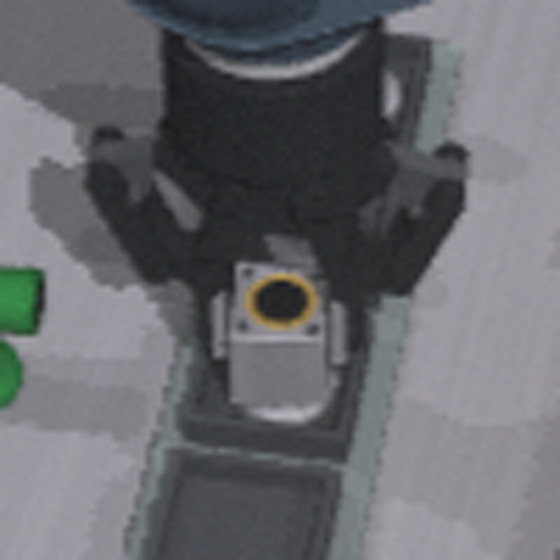

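Block is squarely gripped by its flats. Carrying it to the second cell from the right.

Emit:
servo_tool --targets "0 0 0 0 0 15 10;0 0 0 0 0 50 10;0 0 0 0 0 85 10;0 0 0 0 0 105 10;0 0 -0.05 -30 -10 105 10;0 0 -0.1 -64 -22 105 10;0 0 -0.15 -100 -34 105 10;0 0 -0.183 -130 -45 105 10;0 0 -0.183 -155 -53 105 10;0 0 -0.183 -168 -57 105 10;0 0 -0.183 -168 -57 100 10;0 0 -0.183 -168 -57 75 10"

```text
t: 9.62
eef_pos: [0.4759, 0.0183, 0.1122]
ee_rot: [0.715, 0.699, 0.003, 0.004]
force: [2.4, -0.9, -2.8]
gripper_width: 0.0349
grip_force: 52.0
```

Emit:
servo_tool --targets "0 0 0 0 0 -25 10;0 0 0 0 0 -50 10;0 0 0 0 0 -65 10;0 0 0 0 0 -72 10;0 0 0 0 0 -76 10;0 0 0 0 0 -76 10;0 0 0 0 0 -76 10"

```text
t: 10.2
eef_pos: [0.474, 0.0189, 0.0332]
ee_rot: [0.714, 0.7, 0.001, 0.001]
force: [-0.3, -0.1, -3.0]
gripper_width: 0.0349
grip_force: 51.7
```

Emit:
servo_tool --targets "0 0 0 0 0 -2 10;0 0 0 0 0 -4 10;0 0 0 0 0 -5 10;0 0 0 0 0 -6 10;0 0 0 0 0 -6 10;0 0 0 0 0 -6 10"

```text
t: 10.7
eef_pos: [0.4738, 0.0189, 0.0284]
ee_rot: [0.714, 0.7, -0.0, 0.0]
force: [-6.6, 1.1, 13.3]
gripper_width: 0.0351
grip_force: 54.1
```

Contact is at the expected height. Releasing, then on to the hexfit.

Emit:
servo_tool --targets "0 0 0 0 0 1 10;0 0 0 0 0 1 34;0 0 0 0 0 1 37;0 0 0 0 0 1 42;0 0 0 0 0 1 52;0 0 0 0 0 1 52;0 0 0 0 0 1 52"

```text
t: 11.28
eef_pos: [0.473, 0.019, 0.0272]
ee_rot: [0.715, 0.7, 0.0, -0.0]
force: [-0.4, 0.1, 0.4]
gripper_width: 0.0518
grip_force: 0.0
```

```bash
python3 look.py s5
```

```text
11.2833 [0.47299539 0.0189529  0.02721113] [ 7.14514953e-01  6.99620169e-01  2.56762680e-06 -9.11451600e-06] [-0.35699382  0.05497671  0.3533033 ] [ 0.00011866 -0.03816929  0.03688971] 0.051753003095895214
[378 263]
```

View pics/s5.png

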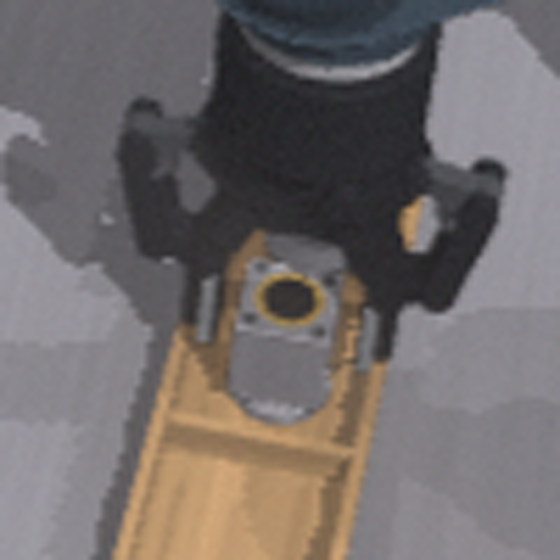

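Block stands flat and free in its cell.

Emit:
servo_tool --targets "0 0 0 0 0 35 52;0 0 0 0 0 75 52;0 0 0 0 0 115 60;0 0 -0.022 35 -4 115 60;0 0 -0.022 70 -8 115 60;0 0 -0.022 105 -12 115 60;0 0 -0.022 140 -15 115 60;0 0 -0.022 175 -19 115 60;0 0 -0.022 175 -19 115 60;0 0 -0.022 175 -19 115 60;0 0 -0.022 175 -19 85 60;0 0 -0.022 175 -19 50 60"

```text
t: 12.33
eef_pos: [0.6498, -0.0002, 0.0801]
ee_rot: [0.722, 0.692, 0.002, 0.003]
force: [-0.1, -0.3, -1.0]
gripper_width: 0.0601
grip_force: 0.0
```

Emit:
servo_tool --targets "0 0 0 0 0 -25 60;0 0 0 0 0 -40 60;0 0 0 0 0 -48 60;0 0 0 0 0 -48 60;0 0 0 0 0 -48 60;0 0 0 0 0 -48 10;0 0 0 0 0 -48 10;0 0 0 0 0 -48 10;0 0 0 0 0 -48 10;0 0 0 0 0 -48 10;0 0 0 0 0 -48 10"

```text
t: 13.25
eef_pos: [0.6494, -0.0002, 0.0315]
ee_rot: [0.722, 0.692, 0.001, 0.001]
force: [-1.3, 0.0, 6.9]
gripper_width: 0.0312
grip_force: 51.8
```

```bash
python3 look.py s6
```

```text
13.25 [ 6.49428525e-01 -2.08013776e-04  3.15004486e-02] [0.72212381 0.69176207 0.00093632 0.00125034] [-1.30674894  0.04526022  6.85876355] [-0.03134149  0.28107626  0.00623188] 0.031160041935259623
[299 241]
```

View pics/s6.png

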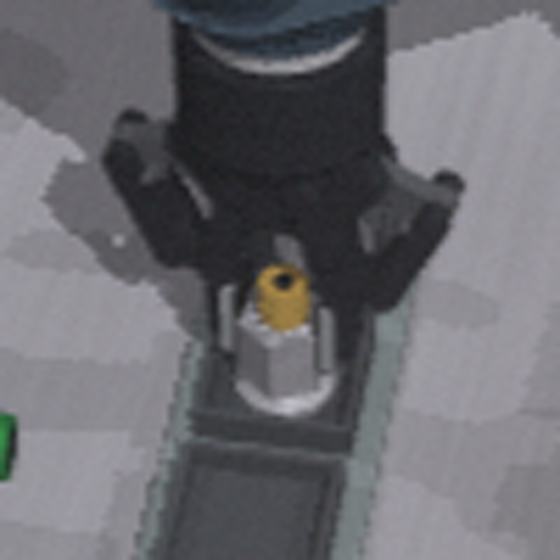

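Hexfit is gripped on its ±x flats. Carrying it to the second cell from the left.

Emit:
servo_tool --targets "0 0 0 0 0 15 10;0 0 0 0 0 50 10;0 0 0 0 0 85 10;0 0 0 0 0 105 10;0 0 0 -28 15 105 10;0 0 0 -62 33 105 10;0 0 0 -96 51 105 10;0 0 0 -128 69 105 10;0 0 0 -155 84 105 10;0 0 0 -173 94 105 10;0 0 0 -173 94 100 10;0 0 0 -173 94 75 10"

```text
t: 14.3
eef_pos: [0.4775, 0.0946, 0.1084]
ee_rot: [0.722, 0.692, 0.003, 0.004]
force: [2.6, -0.3, -2.3]
gripper_width: 0.0311
grip_force: 51.1
```

Emit:
servo_tool --targets "0 0 0 0 0 -25 10;0 0 0 0 0 -50 10;0 0 0 0 0 -65 10;0 0 0 0 0 -72 10;0 0 0 0 0 -76 10;0 0 0 0 0 -76 10;0 0 0 0 0 -76 10"

```text
t: 14.88
eef_pos: [0.476, 0.0939, 0.0293]
ee_rot: [0.722, 0.692, 0.001, 0.001]
force: [-0.2, -0.9, -3.5]
gripper_width: 0.0311
grip_force: 50.8
```

Emit:
servo_tool --targets "0 0 0 0 0 -2 10;0 0 0 0 0 -4 10;0 0 0 0 0 -5 10;0 0 0 0 0 -6 10;0 0 0 0 0 -6 10;0 0 0 0 0 -6 10"

```text
t: 15.38
eef_pos: [0.4758, 0.094, 0.0244]
ee_rot: [0.722, 0.692, -0.0, 0.0]
force: [-6.6, -0.6, 13.6]
gripper_width: 0.031
grip_force: 53.1
```

Emit:
servo_tool --targets "0 0 0 0 0 1 10;0 0 0 0 0 1 30;0 0 0 0 0 1 33;0 0 0 0 0 1 38;0 0 0 0 0 1 48;0 0 0 0 0 1 48;0 0 0 0 0 1 48;0 0 0 0 0 35 48;0 0 0 0 0 75 48;0 0 0 0 0 115 48;0 0 0 0 0 125 48;0 0 0 0 0 125 55"

```text
t: 16.38
eef_pos: [0.4779, 0.0939, 0.1516]
ee_rot: [0.722, 0.692, 0.003, 0.003]
force: [0.1, 0.6, -0.2]
gripper_width: 0.0549
grip_force: 0.0
```

Emit:
servo_tool --targets "0 0 0 28 -27 0 55;0 0 0 56 -54 0 55;0 0 0 84 -81 0 55;0 0 0 112 -108 0 55;0 0 0 140 -135 0 55;0 0 0 175 -168 0 55;0 0 0 175 -168 0 55;0 0 0 175 -168 0 55;0 0 0 175 -168 0 55"

```text
t: 17.13
eef_pos: [0.6488, -0.0737, 0.145]
ee_rot: [0.722, 0.692, -0.001, -0.002]
force: [1.1, 0.6, -0.4]
gripper_width: 0.0547
grip_force: 0.0
```

Emit:
servo_tool --targets "0 0 0 0 0 -30 55;0 0 0 0 0 -65 55;0 0 0 0 0 -90 55;0 0 0 0 0 -100 55;0 0 0 0 0 -100 55;0 0 0 0 0 -100 55"

```text
t: 17.63
eef_pos: [0.6497, -0.0732, 0.0477]
ee_rot: [0.722, 0.692, -0.0, -0.0]
force: [1.4, -0.3, 0.2]
gripper_width: 0.0547
grip_force: 0.0
```

```bash
python3 look.py s7
```

```text
17.6333 [ 0.64968175 -0.07317594  0.04766519] [ 7.21807336e-01  6.92094036e-01 -3.38388946e-05 -1.17742571e-04] [ 1.41678036 -0.26588846  0.19280192] [ 0.0286286  -0.02211903 -0.03880009] 0.054716469897518924
[307 213]
```

View pics/s7.png

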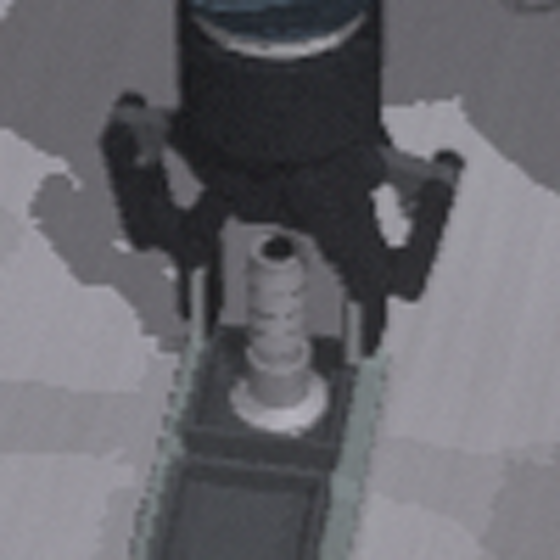

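The barb stands centred between the fingers. Closing.

Emit:
servo_tool --targets "0 0 0 0 0 0 10;0 0 0 0 0 0 10;0 0 0 0 0 0 10;0 0 0 0 0 0 10;0 0 0 0 0 0 10;0 0 0 0 0 0 10;0 0 0 0 0 0 10"

```text
t: 18.27
eef_pos: [0.6512, -0.0743, 0.0491]
ee_rot: [0.722, 0.692, 0.001, 0.001]
force: [-1.1, 1.2, 6.1]
gripper_width: 0.0195
grip_force: 48.6
```

Emit:
servo_tool --targets "0 0 0 0 0 15 10;0 0 0 0 0 45 10;0 0 0 0 0 80 10;0 0 0 -12 17 105 10;0 0 0 -33 46 105 10;0 0 0 -54 76 105 10;0 0 0 -75 105 105 10;0 0 0 -96 135 105 10;0 0 0 -117 164 105 10;0 0 0 -138 194 105 10;0 0 0 -158 222 105 10;0 0 0 -173 243 105 10"

```text
t: 19.27
eef_pos: [0.4747, 0.1707, 0.1524]
ee_rot: [0.722, 0.692, -0.0, -0.0]
force: [0.7, 0.8, -2.2]
gripper_width: 0.0199
grip_force: 49.3
```

Emit:
servo_tool --targets "0 0 0 0 0 0 10;0 0 0 0 0 -25 10;0 0 0 0 0 -55 10;0 0 0 0 0 -80 10;0 0 0 0 0 -95 10;0 0 0 0 0 -101 10;0 0 0 0 0 -101 10;0 0 0 0 0 -101 10"

```text
t: 19.93
eef_pos: [0.4776, 0.1688, 0.0521]
ee_rot: [0.722, 0.692, 0.0, 0.0]
force: [-0.1, 0.3, -1.7]
gripper_width: 0.0197
grip_force: 49.3
```

10 mm remain to the floor.

Emit:
servo_tool --targets "0 0 0 0 0 -4 10;0 0 0 0 0 -7 10;0 0 0 0 0 -9 10;0 0 0 0 0 -10 10;0 0 0 0 0 -11 10;0 0 0 0 0 -11 10;0 0 0 0 0 -11 10"

```text
t: 20.52
eef_pos: [0.4775, 0.1691, 0.042]
ee_rot: [0.722, 0.692, -0.0, 0.0]
force: [-4.6, -2.1, 10.9]
gripper_width: 0.0201
grip_force: 50.7
```

```bash
python3 look.py s8
```

```text
20.5167 [0.47752235 0.16905208 0.04199832] [ 7.22050830e-01  6.91839996e-01 -1.21339404e-04  5.89669086e-05] [-4.63254469 -2.05732056 10.85048348] [-0.21875555  1.02129931  0.03787501] 0.020067023471173347
[365 317]
```

View pics/s8.png

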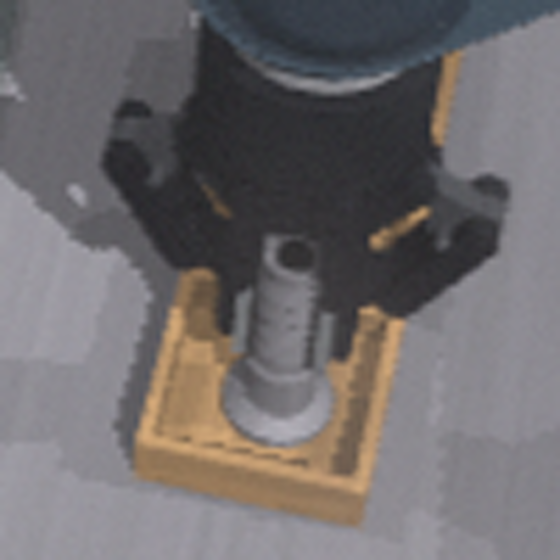

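The barb stands upright on the floor of the left end cell. Releasing and withdrawing upward.

Emit:
servo_tool --targets "0 0 0 0 0 1 10;0 0 0 0 0 1 19;0 0 0 0 0 1 22;0 0 0 0 0 1 28;0 0 0 0 0 1 45;0 0 0 0 0 1 50;0 0 0 0 0 1 50;0 0 0 0 0 20 50;0 0 0 0 0 55 50;0 0 0 0 0 95 50;0 0 0 0 0 130 50;0 0 0 0 0 150 50"

```text
t: 21.57
eef_pos: [0.4788, 0.1693, 0.1949]
ee_rot: [0.722, 0.692, 0.003, 0.002]
force: [1.2, -0.6, -0.5]
gripper_width: 0.0503
grip_force: 0.0
```

Emit:
servo_tool --targets "0 0 0 0 30 30 60;0 0 0 0 70 30 60;0 0 0 0 110 30 60;0 0 0 0 145 30 60;0 0 0 0 150 30 60;0 0 0 0 150 30 60"

```text
t: 22.07
eef_pos: [0.4764, 0.3207, 0.22]
ee_rot: [0.721, 0.693, -0.0, -0.0]
force: [-0.7, -1.7, 0.3]
gripper_width: 0.06
grip_force: 0.0
```

```bash
python3 - <<'E'
from h import *
s=manip.get_state(); print(s['t'],s['eef_pos'],s['force'])
t=eyes.snapshot('top')['img'][200:340,140:380]; v=eyes.snapshot('side')['img'][180:380,230:430]
a=np.hstack([cv2.resize(t,(480,280),interpolation=cv2.INTER_CUBIC)]); b=cv2.resize(v,(600,600))[:, :]
c=np.zeros((600,800,3),np.uint8); c[:233,:400]=cv2.resize(t,(400,233),interpolation=cv2.INTER_CUBIC); c[:400,400:]=cv2.resize(v,(400,400),interpolation=cv2.INTER_CUBIC)
cv2.imwrite('pics/f.png',c[:400,:,::-1])
E
```

```text
22.0667 [0.47644873 0.32067837 0.21996706] [-0.66288789 -1.68154241  0.28789109]
```

View pics/f.png

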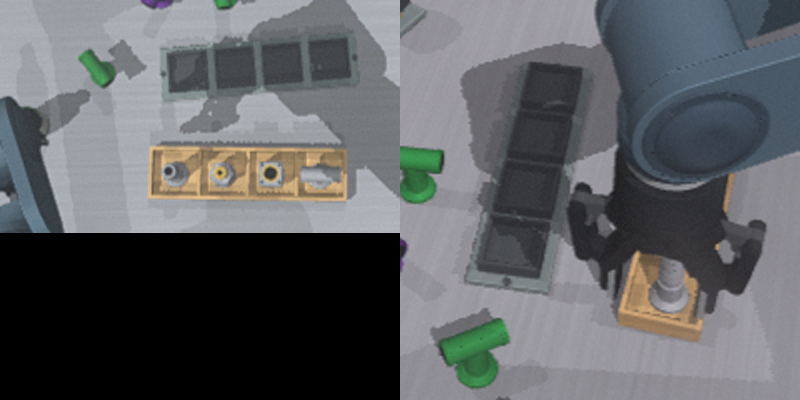

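All four cups are empty. The tray holds barb, hexfit, block and tee from left to right, all upright, and the arm is clear.

```bash
python3 -c "
from station import close_job
print(close_job())"
```

```text
the job is handed in; nothing more can be done
None
```

The job is handed in: the four fittings stand upright in the tray in reverse order (left to right: barb, hexfit, block, tee), and the spanner and oil bottle were left alone; the robot's clock read about 22 s.

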